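Find the full salt tin on the bakery counter

TASK

One of the three identical closed salt tins on the board is still full. Going from the robot's left to its right, grip each tin, lift it a few centimetres straight up to feel its weight and set it gently back upright on its cork spot (the last one may stay in the gripper if it is the heaviest). Then finish holding the heaviest tin up in the gripper, upright and still, with its underside at least 15 cm above the counter and the other two tins standing on their spots; do not let go of it, and leave the loaf, the jar and the slate alone.

Things in the scene. Friction and masses are not known exactly. Their poses are not given: they have to be found in the camera images.
- tin_a: One of three tins alike: upright closed round tin, 64 mm diameter, 105 mm tall, straight blue sides, paper band, tight aluminium lid (65 mm). On one of the cork spots; which tin is where varies. Solid contents do not shift. The three weigh 0.09 to 0.53 kg; the heaviest is at least 0.13 kg above the next. Origin: centre of its underside; z up its axis.
- tin_b: One of three tins alike: upright closed round tin, 64 mm diameter, 105 mm tall, straight blue sides, paper band, tight aluminium lid (65 mm). On one of the cork spots; which tin is where varies. Solid contents do not shift. The three weigh 0.09 to 0.53 kg; the heaviest is at least 0.13 kg above the next. Origin: centre of its underside; z up its axis.
- tin_c: One of three tins alike: upright closed round tin, 64 mm diameter, 105 mm tall, straight blue sides, paper band, tight aluminium lid (65 mm). On one of the cork spots; which tin is where varies. Solid contents do not shift. The three weigh 0.09 to 0.53 kg; the heaviest is at least 0.13 kg above the next. Origin: centre of its underside; z up its axis.
- board: Fixed dark wooden board on the counter, 130 x 400 mm, 18 mm thick, with three cork spots in a row along its length, 130 mm apart. Origin: centre of its underside; y along the row towards the left spot (as the robot sees it), x away from the robot.
- spot_left (a point): Centre of the top of the left cork spot on the board, 21 mm above the counter. A cork disc of 86 mm diameter, 3 mm high. z up. It is the end of the row at the robot's left (+y).
- spot_middle (a point): Centre of the top of the middle cork spot on the board, 21 mm above the counter. A cork disc of 86 mm diameter, 3 mm high. z up. 
- spot_right (a point): Centre of the top of the right cork spot on the board, 21 mm above the counter. A cork disc of 86 mm diameter, 3 mm high. z up. It is the end of the row at the robot's right (-y).
- loaf: Bystander: crusty brown loaf, 220 mm long, 76 mm wide and 76 mm high, lying on the counter beyond the board. Origin: centre of its underside; x along its length.
- jar: Bystander: closed amber jar with a white cap, 60 mm diameter, 85 mm tall, standing beyond the right end of the board. Origin: centre of its underside.
- slate: Bystander: small blank slate sign, 100 mm wide, standing in a wooden foot 45 x 110 mm, 97 mm tall in all, beyond the left end of the board. Origin: centre of its underside.

How it is judged:
On the way, in this order (a step that is already met when the one before it is completed fails the run):
1. the tin on the left spot is gripped and lifted more than 15 mm clear, above its own spot (((height (world z) of tin_a above 0.036 m and horizontal distance between tin_a and spot_left below 0.06 m and contact force between tin_a and the fingers above 0.5 N) or (height (world z) of tin_b above 0.036 m and horizontal distance between tin_b and spot_left below 0.06 m and contact force between tin_b and the fingers above 0.5 N) or (height (world z) of tin_c above 0.036 m and horizontal distance between tin_c and spot_left below 0.06 m and contact force between tin_c and the fingers above 0.5 N))), for 0.2 s.
2. the tin on the middle spot is gripped and lifted more than 15 mm clear, above its own spot (((height (world z) of tin_a above 0.036 m and horizontal distance between tin_a and spot_middle below 0.06 m and contact force between tin_a and the fingers above 0.5 N) or (height (world z) of tin_b above 0.036 m and horizontal distance between tin_b and spot_middle below 0.06 m and contact force between tin_b and the fingers above 0.5 N) or (height (world z) of tin_c above 0.036 m and horizontal distance between tin_c and spot_middle below 0.06 m and contact force between tin_c and the fingers above 0.5 N))), for 0.2 s.
3. the tin on the right spot is gripped and lifted more than 15 mm clear, above its own spot (((height (world z) of tin_a above 0.036 m and horizontal distance between tin_a and spot_right below 0.06 m and contact force between tin_a and the fingers above 0.5 N) or (height (world z) of tin_b above 0.036 m and horizontal distance between tin_b and spot_right below 0.06 m and contact force between tin_b and the fingers above 0.5 N) or (height (world z) of tin_c above 0.036 m and horizontal distance between tin_c and spot_right below 0.06 m and contact force between tin_c and the fingers above 0.5 N))), for 0.2 s.
At the end, for the whole second after the job is handed in: Heaviest tin gripped, still and upright (within 17 degrees), underside over 150 mm above the counter, touching only the gripper; the other two (each under 3.6 N) stand upright, released, within 30 mm of a cork spot's centre; loaf, jar and slate within 30 mm of their start (((height (world z) of tin_a above 0.15 m and angle between tin_a's own z axis and vertical below 0.3 rad and linear speed of tin_a below 0.05 m/s and contact force between tin_a and the fingers above 1 N and contact force between tin_a and board below 0.1 N and contact force between tin_a and tin_b below 0.1 N and contact force between tin_a and tin_c below 0.1 N and contact force between tin_a and loaf below 0.1 N and contact force between tin_a and jar below 0.1 N and contact force between tin_a and slate below 0.1 N and contact force between tin_b and board between 0.3 and 3.6 N and angle between each of tin_b, tin_c's own z axis and vertical below 0.15 rad and height (world z) of each of tin_b, tin_c below 0.03 m and linear speed of each of tin_b, tin_c below 0.03 m/s and contact force between each of tin_b, tin_c and the fingers below 0.1 N and (horizontal distance between tin_b and spot_left below 0.03 m or horizontal distance between tin_b and spot_middle below 0.03 m or horizontal distance between tin_b and spot_right below 0.03 m) and contact force between tin_c and board between 0.3 and 3.6 N and (horizontal distance between tin_c and spot_left below 0.03 m or horizontal distance between tin_c and spot_middle below 0.03 m or horizontal distance between tin_c and spot_right below 0.03 m)) or (height (world z) of tin_b above 0.15 m and angle between tin_b's own z axis and vertical below 0.3 rad and linear speed of tin_b below 0.05 m/s and contact force between tin_b and the fingers above 1 N and contact force between tin_b and board below 0.1 N and contact force between tin_b and tin_a below 0.1 N and contact force between tin_b and tin_c below 0.1 N and contact force between tin_b and loaf below 0.1 N and contact force between tin_b and jar below 0.1 N and contact force between tin_b and slate below 0.1 N and contact force between tin_a and board between 0.3 and 3.6 N and angle between each of tin_a, tin_c's own z axis and vertical below 0.15 rad and height (world z) of each of tin_a, tin_c below 0.03 m and linear speed of each of tin_a, tin_c below 0.03 m/s and contact force between each of tin_a, tin_c and the fingers below 0.1 N and (horizontal distance between tin_a and spot_left below 0.03 m or horizontal distance between tin_a and spot_middle below 0.03 m or horizontal distance between tin_a and spot_right below 0.03 m) and contact force between tin_c and board between 0.3 and 3.6 N and (horizontal distance between tin_c and spot_left below 0.03 m or horizontal distance between tin_c and spot_middle below 0.03 m or horizontal distance between tin_c and spot_right below 0.03 m)) or (height (world z) of tin_c above 0.15 m and angle between tin_c's own z axis and vertical below 0.3 rad and linear speed of tin_c below 0.05 m/s and contact force between tin_c and the fingers above 1 N and contact force between tin_c and board below 0.1 N and contact force between tin_c and tin_a below 0.1 N and contact force between tin_c and tin_b below 0.1 N and contact force between tin_c and loaf below 0.1 N and contact force between tin_c and jar below 0.1 N and contact force between tin_c and slate below 0.1 N and contact force between tin_a and board between 0.3 and 3.6 N and angle between each of tin_a, tin_b's own z axis and vertical below 0.15 rad and height (world z) of each of tin_a, tin_b below 0.03 m and linear speed of each of tin_a, tin_b below 0.03 m/s and contact force between each of tin_a, tin_b and the fingers below 0.1 N and (horizontal distance between tin_a and spot_left below 0.03 m or horizontal distance between tin_a and spot_middle below 0.03 m or horizontal distance between tin_a and spot_right below 0.03 m) and contact force between tin_b and board between 0.3 and 3.6 N and (horizontal distance between tin_b and spot_left below 0.03 m or horizontal distance between tin_b and spot_middle below 0.03 m or horizontal distance between tin_b and spot_right below 0.03 m))) and distance of each of loaf, jar, slate from where it was at the start of the episode below 0.03 m); the arm keeps its last pose, push and grip.
It fails at once if a tin is tipped more than about 35 degrees (angle between any of tin_a, tin_b, tin_c's own z axis and vertical above 0.6 rad).
It fails at once if a tin is let go or dropped more than 15 mm above its spot ((height (world z) of tin_a above 0.036 m and contact force between tin_a and anything else below 0.02 N) or (height (world z) of tin_b above 0.036 m and contact force between tin_b and anything else below 0.02 N) or (height (world z) of tin_c above 0.036 m and contact force between tin_c and anything else below 0.02 N)).
It fails at once if the loaf, jar or slate is pushed more than 30 mm or tipped over (distance of any of loaf, jar, slate from where it was at the start of the episode above 0.03 m or angle between any of loaf, jar, slate's own z axis and vertical above 0.4 rad).
It also fails if it takes over 72 s, if anything falls off the work surface, if the arm or the gripper's body presses on something with over 40 N, if the wrist force passes 120 N, or if a joint passes its speed limit or range.

ROBOT

A 6-joint arm with a two-finger parallel gripper is mounted at the origin on the work surface. World frame = base frame: x ahead of the robot, y to its left, z up, the work surface at z = 0. Lengths are in m, angles in rad, forces in N, time in s.
With the tool pointing down it reaches from about 0.3 to 0.75 m from the base axis. Payload 8.5 kg.
Tool frame: the origin (TCP) lies on the centre line of the jaws, within the pads' length; the fingertips stand 11 mm ahead of it and the grasp point (between the pads) lies 8 mm behind it (arm.tcp_to_tips is the distance from the TCP to the fingertips, in m); z points along the fingers, y is the line along which they close (so a half turn about z gives the same grasp; the last joint's range is limited). The gripper opens to 85 mm and grips with 20 to 120 N. Pads are 22 mm wide; open, the fingers measure 114 mm over their backs; the gripper's body (76 mm by 85 mm) begins 54 mm behind the grasp point. The pads swing forward as they close: fully open they stand 13 mm farther back than shut.
Start: joints at [-1.42, 0.381, 1.297, -0, 1.464, -0.215], TCP at [0.197, -0.514, 0.242] pointing down, gripper open.
Joint ranges: [-3.11, 3.11], [-0.89, 2.33], [0.22, 2.48], [-1.42, 4.56], [0.17, 2.85], [-2.88, 2.88]. Speed limits (rad/s): [2.39, 2.39, 3.14, 3.14, 3.14, 3.14].

INTERFACE

Orientations are given as a unit quaternion [x, y, z, w].
In Python, from rig import arm gives the robot as it stands. The module is installed in compiled form; this text tells all that it offers.
- The arm moves only by the tool arm_command, never from a script. Its argument "plan" is a list of rows, each a list of 3 entries, a list of its own where there are three numbers: the shift along the world's x, y, z in units of 40 mm (1.0 is 40 mm), then the turn, a rotation vector about the world's x, y, z in units of 5 degrees (1.0 is 5 degrees), then the finger opening in mm, from 0 to 85.4. In form: [[[dx, dy, dz], [rx, ry, rz], claw], ...]. A call has 1 to 8 rows; each row shifts and turns the commanded pose from where the row before left it; what a row does not reach is not made up. A row lasts 1/12 s, in which the tool goes at most 41.7 mm and 7.16 degrees, less where a joint would pass 70% of its speed; a pose out of reach is approached as far as the arm can. A call is refused whole if a number of a shift passes 1 or a number of a turn 1, either way. A call with a gripper value outside its range is refused whole. The fingers move at their own pace and stop on an object; "squeeze" is the grip in N (left out, the last holds). Time passes only in rows, so rows that do not move let the fingers close. It gives the time, the measured TCP pose, the force, the opening and the grip force at its end, in the units of the state.
- arm.get_obs(): the state, without advancing time (a new reading comes with each control period).
- arm.capture(name): name is "scene" or "side" or "wrist"; returns a dict with "image" (420x560x3 uint8, red, green, blue), "fovy" (degrees; the focal length in pixels is half the picture's height over the tangent of half this angle, whatever the lens; pixels are square), "cx", "cy" (the principal point, pixels), "T" (4x4, takes a point from camera to world coordinates). Camera axes: x right, y down, z forward; pixel columns grow to the right and rows downward; lengths in m; the calibration is good to about 2 mm. A picture is of the moment at which its call begins. There is no depth.
- arm.sign_off(): hands the job in; it is judged then, once.
Trained networks look in a picture, given as the dict that the camera call returned (one of the last four; its "shot" number tells which), for a name from the list of things; names that differ only in an ending like _2 or _b are one class to them, and where a whole thing is asked for, a point or a joint stands for the part that bears it (a point fixed in the world has none). Each returns a list of dicts, best first, with "p" (0 to 1); they miss things now and then, are a little off and sometimes report something else, mostly with a low value. They report only what shows in the picture. A call takes as long as a camera call.
- arm.trace(picture, label): "region" (420x560 bool, what is visible of it) and "extent" ([centre column, centre row, width, height] in pixels, round what is visible of it).
- arm.spot_point(picture, label): "pixel" ([column, row] in pixels: a listed point, or the origin of a listed thing).
The state is a dict: "t": time; "joint_positions": joint angles; "joint_velocities": joint speeds; "joint_efforts": joint torques, N m; "tool_pos": TCP position; "ee_rot": TCP orientation; "contact_force": force on the tool from outside, world axes, zero at the start; "wrist_torque": the same for the moment, N m; "grip_width": opening from 0.0 (shut) to 1.0 (fully open); "finger_force": force on a finger pad.
Only numpy, scipy, OpenCV 4.12 (cv2) and the standard library are available. Lean on these libraries where they do the work, as an engineer would, in place of code of your own. Each camera call takes 0.05 s, during which the arm holds its last target. There are 200 camera calls.

## Working session

There is one attempt and no reset: what is moved stays moved. The work goes in short steps, Python scripts to look and compute and a tool call to move; the robot and the scene stay as the last step left them, time stands still between calls to the robot, and variables do not carry over. Pictures are saved under pics/ and viewed, at most 10 in all, crops included, and the job is handed in when it is done.

Besides the shell and the picture viewer there is one more tool, called by a JSON object that holds its "name" and its "arguments", one argument or row to a line. arm_command: Moves the arm, as the interface text tells. Its arguments: {"type":"object","properties":{"plan":{"type":"array"},"squeeze":{"type":"number"}},"required":["plan"]}

```bash
mkdir -p pics
cat > h.py <<'E'
import numpy as np, cv2
from rig import arm
def ray(c,px):
    f=c["image"].shape[0]/2/np.tan(np.radians(c["fovy"])/2)
    d=np.array([(px[0]-c["cx"])/f,(px[1]-c["cy"])/f,1.])
    T=np.array(c["T"]); return T[:3,3],T[:3,:3]@d
def onz(c,px,z):
    o,d=ray(c,px); return o+d*(z-o[2])/d[2]
def save(c,n): cv2.imwrite(f"pics/{n}.png",c["image"][:,:,::-1])
E
python3 - <<'E'
from h import *
np.set_printoptions(precision=4,suppress=True)
for n in ("scene","side"):
    c=arm.capture(n); save(c,n)
    print(n,c["fovy"],np.array(c["T"]))
    for l,z in (("spot_left",.021),("spot_middle",.021),("spot_right",.021),("tin_a",.021),("board",0),("loaf",0),("jar",0),("slate",0)):
        for r in arm.spot_point(c,l)[:4]: print(l,round(r["p"],2),np.array(r["pixel"]),onz(c,r["pixel"],z))
    for r in arm.trace(c,"tin_a")[:4]: print("tin ext",round(r["p"],2),np.array(r["extent"]))
o=arm.get_obs()
for k in o: print(k,o[k])
print(arm.tcp_to_tips)
a=cv2.imread("pics/scene.png");b=cv2.imread("pics/side.png")
E
```

```text
scene 52.085687501272545 [[-0.6862  0.5661 -0.4569  1.104 ]
 [ 0.7274  0.5318 -0.4336  0.4949]
 [-0.0025 -0.6298 -0.7767  0.857 ]
 [ 0.      0.      0.      1.    ]]
spot_left 0.6 [345.6 220.5] [0.5153 0.1639 0.021 ]
spot_middle 0.78 [296.  197.3] [0.5425 0.0238 0.021 ]
spot_right 0.59 [256.4 175.6] [ 0.5577 -0.106   0.021 ]
tin_a 0.68 [253.  183.1] [ 0.5834 -0.093   0.021 ]
tin_a 0.63 [295.9 198.6] [0.546  0.0266 0.021 ]
tin_a 0.57 [345.2 216.3] [0.5054 0.1551 0.021 ]
board 0.69 [297.6 204.8] [0.5449 0.0324 0.    ]
loaf 0.69 [260.9 253.1] [0.7176 0.0691 0.    ]
jar 0.9 [202.3 166.6] [ 0.6236 -0.2572  0.    ]
slate 0.67 [398.7 256.5] [0.5005 0.3141 0.    ]
tin ext 0.78 [350.9 203.8  33.2  49.3]
tin ext 0.73 [297.4 185.8  28.   47.3]
tin ext 0.69 [253.8 167.1  27.7  42.5]
tin ext 0.49 [260.2 242.8  94.   48.2]
side 44.24910343106026 [[-0.9563 -0.2255  0.1863  0.3664]
 [-0.2925  0.7368 -0.6096  0.8456]
 [ 0.0002 -0.6374 -0.7705  1.0536]
 [ 0.      0.      0.      1.    ]]
spot_left 0.7 [297.6 261. ] [0.515  0.1625 0.021 ]
spot_middle 0.8 [302.5 218.2] [0.5378 0.0318 0.021 ]
spot_middle
[... 361 characters left out ...]
30.8 216.6] [0.7224 0.0651 0.    ]
jar 0.66 [296.2 142. ] [ 0.6342 -0.26    0.    ]
slate 0.84 [289.8 320.9] [0.492  0.3099 0.    ]
tin ext 0.87 [302.4 161.9  28.4  34.2]
tin ext 0.62 [301.  249.4  30.2  47.4]
tin ext 0.55 [301.3 202.   29.8  46.2]
tin ext 0.32 [301.4 227.6  58.2 126. ]
t 1.0
joint_positions [-1.4203  0.3806  1.2974  0.      1.4636 -0.2153]
joint_velocities [ 0.0005  0.0014 -0.0003  0.0011  0.0015  0.0016]
joint_efforts [  0.     -44.8331 -23.146   -0.0001   0.0006  -0.    ]
tool_pos [ 0.1968 -0.5136  0.2423]
ee_rot [0.9833 0.1819 0.     0.    ]
contact_force [ 0.0067 -0.0045 -0.5333]
wrist_torque [ 0.0182 -0.0133 -0.0301]
finger_force 0.0
grip_width 0.9972451845891639
0.011
```

View pics/scene.png

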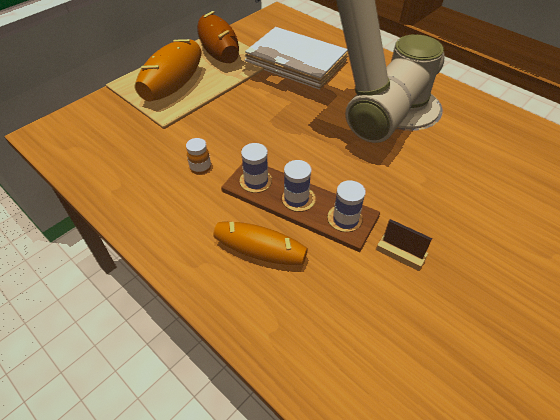

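View pics/side.png

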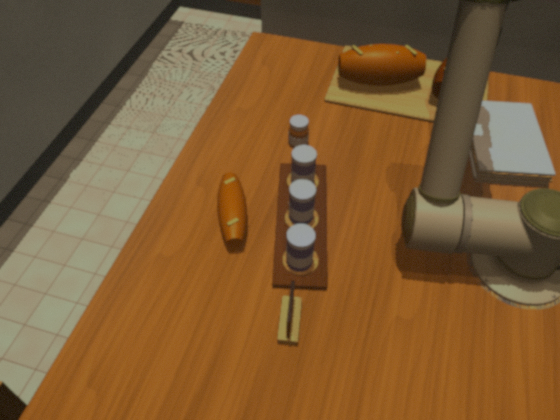

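The views show tins with lids at about (350,190), (298,170) and (254,152) in the scene picture. The slate is beyond the left end, the jar beyond the right and the loaf behind. I'll refine using the lids.

Run:
```python
from h import *
np.set_printoptions(precision=4,suppress=True)
S={"scene":[(350,190),(298,170),(254,152)],"side":[(300,236),(302,190),(304,156)]}
R={}
for n,seeds in S.items():
    c=arm.capture(n); im=c["image"]; hsv=cv2.cvtColor(im,cv2.COLOR_RGB2HSV)
    big=cv2.resize(im,None,fx=4,fy=4,interpolation=cv2.INTER_CUBIC)
    x,y=(215,120) if n=="scene" else (250,120)
    cv2.imwrite(f"pics/{n}_c.png",big[y*4:y*4+600,x*4:x*4+740,::-1])
    # project model: fit axis (x,y) by matching silhouette of upright cylinder to trace regions
    regs=[r for r in arm.trace(c,"tin_a") if r["p"]>.35 and r["extent"][3]<60]
    f=im.shape[0]/2/np.tan(np.radians(c["fovy"])/2);T=np.array(c["T"])
    a=np.linspace(0,2*np.pi,40)
    def hull(x,y):
        P=np.vstack([np.c_[x+.032*np.cos(a),y+.032*np.sin(a),np.full(40,z)] for z in (.021,.126)])
        q=(P-T[:3,3])@T[:3,:3]; uv=q[:,:2]/q[:,2:]*f+[c["cx"],c["cy"]]
        return cv2.convexHull((uv*16).astype(np.int32))
    from scipy.optimize import minimize
    for r in regs:
        m=r["region"].astype(float); e=r["extent"]
        x0=onz(c,e[:2],.075)[:2]
        def cost(p):
            k=cv2.fillConvexPoly(np.zeros(m.shape,np.uint8),hull(*p),255,cv2.LINE_AA,4)/255.
            return np.abs(k-m).sum()/m.sum()
        s=minimize(cost,x0,method="Nelder-Mead",options=dict(initial_simplex=[x0,x0+[.01,0],x0+[0,.01]]))
        print(n,"tin",np.array(e),s.x,s.fun)
    lo=arm.trace(c,"board")
    if lo:
        m=lo[0]["region"].astype(np.uint8); ys,xs=np.nonzero(m)
        w=np.array([onz(c,(u,v),.018)[:2] for u,v in zip(xs,ys)],np.float32)
        print("board rect",cv2.minAreaRect(w))
```

```text
scene tin [297.9 183.4  30.1  46.3] [0.5426 0.0221] 0.06798071809651245
scene tin [350.5 204.4  32.2  51.2] [0.5096 0.1586] 0.11843002839524842
scene tin [254.2 165.7  30.9  45.6] [ 0.5692 -0.0983] 0.11338415443546856
board rect ((0.5464285016059875, 0.03175419569015503), (0.14400102198123932, 0.40323519706726074), 13.658112525939941)
side tin [299.8 247.6  30.4  48.6] [0.5133 0.16  ] 0.04287602431932329
side tin [303.  164.3  25.7  37.4] [ 0.5756 -0.1046] 0.2964216861804674
side tin [301.4 201.1  27.6  43.9] [0.5442 0.0257] 0.07890210235718836
board rect ((0.5211969614028931, 0.11828739196062088), (0.06862740963697433, 0.14309394359588623), 13.035051345825195)
```

View pics/scene_c.png

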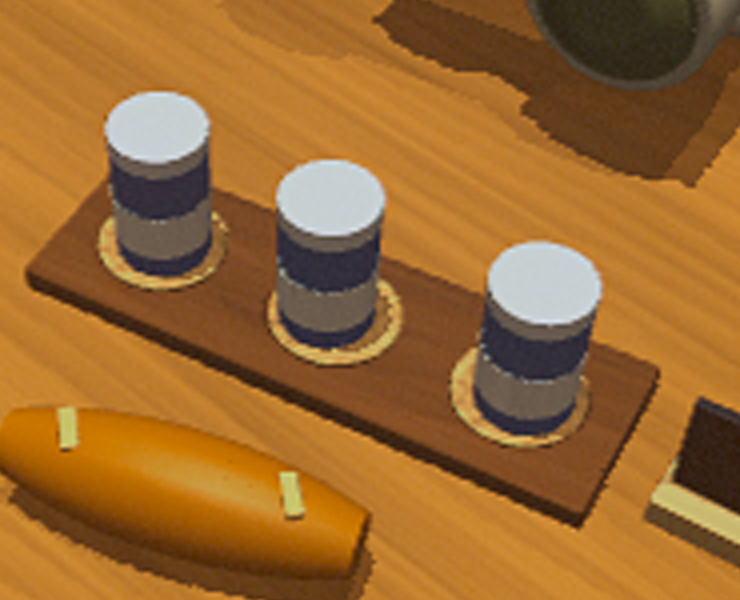

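{"name": "arm_command", "arguments": {
  "plan": [
    [[0.39, 0.84, 0], [0, 0, 0.82], 85],
    [[0.39, 0.84, 0], [0, 0, 0.82], 85],
    [[0.39, 0.84, 0], [0, 0, 0.82], 85],
    [[0.39, 0.84, 0], [0, 0, 0.82], 85],
    [[0.39, 0.84, 0], [0, 0, 0.82], 85],
    [[0.39, 0.84, 0], [0, 0, 0.82], 85],
    [[0.39, 0.84, 0], [0, 0, 0.82], 85],
    [[0.39, 0.84, 0], [0, 0, 0.82], 85]
  ],
  "squeeze": 40
}}

```text
t: 1.97
tool_pos: [0.3218, -0.2432, 0.2425]
ee_rot: [0.891, 0.453, 0.0, 0.0]
contact_force: [1.7, -0.3, 0.4]
grip_width: 0.995
finger_force: 0.0
```

{"name": "arm_command", "arguments": {
  "plan": [
    [[0.39, 0.84, 0], [0, 0, 0.82], 85],
    [[0.39, 0.84, 0], [0, 0, 0.82], 85],
    [[0.39, 0.84, 0], [0, 0, 0.82], 85],
    [[0.39, 0.84, 0], [0, 0, 0.82], 85],
    [[0.39, 0.84, 0], [0, 0, 0.82], 85],
    [[0.39, 0.84, 0], [0, 0, 0.82], 85],
    [[0.39, 0.84, 0], [0, 0, 0.82], 85],
    [[0.39, 0.84, 0], [0, 0, 0.82], 85]
  ]
}}

```text
t: 2.63
tool_pos: [0.4467, 0.026, 0.2425]
ee_rot: [0.727, 0.687, 0.0, 0.0]
contact_force: [1.0, -1.3, 0.5]
grip_width: 0.995
finger_force: 0.0
```

{"name": "arm_command", "arguments": {
  "plan": [
    [[0.39, 0.84, 0], [0, 0, 0.82], 85],
    [[0.39, 0.84, 0], [0, 0, 0.82], 85],
    [[0.39, 0.84, 0], [0, 0, 0.82], 85],
    [[0.39, 0.84, 0], [0, 0, 0.82], 85],
    [[0, 0, 0], [0, 0, 0], 85],
    [[0, 0, 0], [0, 0, 0], 85]
  ]
}}

```text
t: 3.13
tool_pos: [0.5088, 0.1598, 0.2418]
ee_rot: [0.622, 0.783, -0.0, -0.0]
contact_force: [0.4, -0.6, -0.3]
grip_width: 0.995
finger_force: 0.0
```

```bash
cat > w.py <<'E'
from h import *
import sys
np.set_printoptions(precision=4,suppress=True)
c=arm.capture("wrist"); save(c,sys.argv[1])
g=c["image"].astype(int)
hsv=cv2.cvtColor(c["image"],cv2.COLOR_RGB2HSV)
m=((hsv[:,:,1]<50)&(hsv[:,:,2]>140)).astype(np.uint8)
m=cv2.morphologyEx(m,cv2.MORPH_OPEN,np.ones((3,3)))
for k in cv2.findContours(m,cv2.RETR_EXTERNAL,cv2.CHAIN_APPROX_NONE)[0]:
    if cv2.contourArea(k)<300: continue
    h=cv2.convexHull(k)[:,0,:]
    P=np.array([onz(c,p,.126)[:2] for p in h],np.float32)
    ce,r=cv2.minEnclosingCircle(P)
    print("lid",k[:,0].mean(0),np.array(ce),"r",r)
for r in arm.trace(c,"tin_a"): print(round(r["p"],2),np.array(r["extent"]))
for l in ("spot_left","spot_middle","spot_right"):
    for r in arm.spot_point(c,l)[:2]: print(l,round(r["p"],2),onz(c,r["pixel"],.021)[:2])
o=arm.get_obs(); print(o["tool_pos"],o["contact_force"],o["joint_positions"],o["ee_rot"])
E
python3 w.py w1
```

```text
lid [283.9689 344.1615] [0.5446 0.0246] r 0.03195153921842575
0.82 [283.8 318.   68.6  87. ]
0.61 [283.4 205.6  76.6  87.5]
spot_right 0.69 [0.7045 0.076 ]
[0.5085 0.1574 0.2425] [-0.1823  0.3446  0.6349] [ 0.0777  0.3494  1.3457 -0.0001  1.4463 -0.1466] [0.6235 0.7818 0.     0.0001]
```

View pics/w1.png

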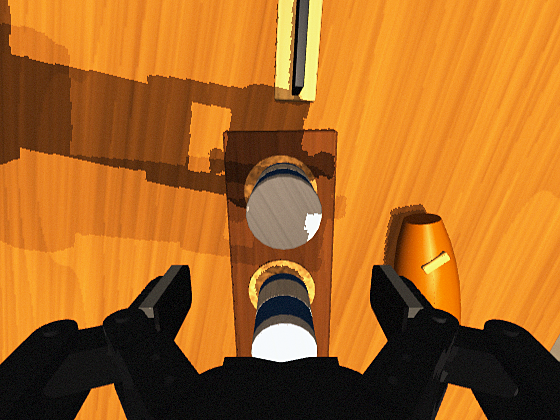

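The wrist view shows the left lid as a grey disc at about (285,212), radius 38 px. The middle lid is at (284,344), and the board is aligned with the image, so the yaw is good.

Run:
```python
from h import *
c=arm.capture("wrist")
im=c["image"]
h=cv2.cvtColor(im,cv2.COLOR_RGB2HSV); m=((h[:,:,1]<70)&(h[:,:,2]>70)).astype(np.uint8); m[:165]=0;m[255:]=0;m[:,:240]=0;m[:,330:]=0
k=max(cv2.findContours(m,cv2.RETR_EXTERNAL,cv2.CHAIN_APPROX_NONE)[0],key=cv2.contourArea)
P=np.array([onz(c,p,.126)[:2] for p in cv2.convexHull(k)[:,0]],np.float32)
print(cv2.boundingRect(k),cv2.minEnclosingCircle(P),cv2.fitEllipse(P))
for q in ((226,130),(335,128)): print("corner",onz(c,q,.018))
for q in ((283,191),(245,188),(283,155)): print("cork",onz(c,q,.021))
```

```text
(247, 172, 76, 74) ((0.5121937394142151, 0.15994098782539368), 0.03261164575815201) ((0.5121906399726868, 0.15977837145328522), (0.06345603615045547, 0.0646367073059082), 19.152578353881836)
corner [0.43535282 0.20706459 0.018     ]
corner [0.55407062 0.23638997 0.018     ]
cork [0.51327122 0.15389317 0.021     ]
cork [0.46898471 0.14746656 0.021     ]
cork [0.50387383 0.1946092  0.021     ]
```

{"name": "arm_command", "arguments": {
  "plan": [
    [[0.09, 0.06, -0.5], [0, 0, 0.1], 85],
    [[0, 0, -0.7], [0, 0, 0], 85],
    [[0, 0, -0.7], [0, 0, 0], 85],
    [[0, 0, -0.7], [0, 0, 0], 85],
    [[0, 0, -0.6], [0, 0, 0], 85],
    [[0, 0, -0.5], [0, 0, 0], 85],
    [[0, 0, -0.3], [0, 0, 0], 85],
    [[0, 0, 0], [0, 0, 0], 85]
  ]
}}

```text
t: 4.1
tool_pos: [0.5112, 0.16, 0.0802]
ee_rot: [0.62, 0.785, -0.002, -0.002]
contact_force: [-0.4, 0.1, 0.9]
grip_width: 0.993
finger_force: 0.0
```

{"name": "arm_command", "arguments": {
  "plan": [
    [[0, 0, 0], [0, 0, 0], 50],
    [[0, 0, 0], [0, 0, 0], 50],
    [[0, 0, 0], [0, 0, 0], 50],
    [[0, 0, 0], [0, 0, 0], 50],
    [[0, 0, 0], [0, 0, 0], 50],
    [[0, 0, 0], [0, 0, 0], 50],
    [[0, 0, 0], [0, 0, 0], 50],
    [[0, 0, 0], [0, 0, 0], 50]
  ]
}}

```text
t: 4.77
tool_pos: [0.5127, 0.1605, 0.0836]
ee_rot: [0.619, 0.785, 0.0, 0.001]
contact_force: [-3.0, -3.4, 6.5]
grip_width: 0.738
finger_force: 44.8
```

{"name": "arm_command", "arguments": {
  "plan": [
    [[0, 0, 0.1], [0, 0, 0], 50],
    [[0, 0, 0.2], [0, 0, 0], 50],
    [[0, 0, 0.2], [0, 0, 0], 50],
    [[0, 0, 0.2], [0, 0, 0], 50],
    [[0, 0, 0.2], [0, 0, 0], 50],
    [[0, 0, 0.1], [0, 0, 0], 50],
    [[0, 0, 0], [0, 0, 0], 50],
    [[0, 0, 0], [0, 0, 0], 50]
  ]
}}

```text
t: 5.43
tool_pos: [0.5123, 0.1608, 0.1225]
ee_rot: [0.619, 0.785, 0.0, 0.0]
contact_force: [-0.8, -0.4, -4.4]
grip_width: 0.74
finger_force: 45.3
```

{"name": "arm_command", "arguments": {
  "plan": [
    [[0, 0, 0], [0, 0, 0], 50],
    [[0, 0, 0], [0, 0, 0], 50],
    [[0, 0, 0], [0, 0, 0], 50],
    [[0, 0, 0], [0, 0, 0], 50]
  ]
}}

```text
t: 5.77
tool_pos: [0.5122, 0.1608, 0.122]
ee_rot: [0.619, 0.785, -0.0, -0.0]
contact_force: [0.1, 0.1, -3.9]
grip_width: 0.743
finger_force: 45.3
```

```bash
cat > f.py <<'E'
from h import *
F=[];E=[]
for i in range(8):
    arm.capture("wrist"); o=arm.get_obs(); F.append(o["contact_force"]);E.append(o["joint_efforts"])
print(np.mean(F,0).round(2),np.std(F,0).round(2),np.mean(E,0).round(2),o["tool_pos"],o["finger_force"],o["grip_width"],o["t"])
E
python3 f.py
```

```text
[-0.22  0.24 -5.25] [0.29 0.47 0.43] [ -0.   -48.36 -20.34  -0.     0.    -0.  ] [0.51231374 0.16082663 0.12230059] 45.28423726558685 0.7394685185820487 6.1667
```

{"name": "arm_command", "arguments": {
  "plan": [
    [[0, 0, -0.15], [0, 0, 0], 50],
    [[0, 0, -0.2], [0, 0, 0], 50],
    [[0, 0, -0.2], [0, 0, 0], 50],
    [[0, 0, -0.2], [0, 0, 0], 50],
    [[0, 0, -0.1], [0, 0, 0], 50],
    [[0, 0, -0.08], [0, 0, 0], 50],
    [[0, 0, -0.05], [0, 0, 0], 50],
    [[0, 0, 0], [0, 0, 0], 50]
  ]
}}

```text
t: 6.83
tool_pos: [0.5123, 0.1608, 0.0836]
ee_rot: [0.619, 0.785, 0.0, 0.0]
contact_force: [-3.3, -0.7, 1.4]
grip_width: 0.74
finger_force: 45.4
```

{"name": "arm_command", "arguments": {
  "plan": [
    [[0, 0, -0.02], [0, 0, 0], 63],
    [[0, 0, 0], [0, 0, 0], 68],
    [[0, 0, 0], [0, 0, 0], 75],
    [[0, 0, 0], [0, 0, 0], 85],
    [[0, 0, 0], [0, 0, 0], 85],
    [[0, 0, 0], [0, 0, 0], 85],
    [[0, 0, 0], [0, 0, 0], 85],
    [[0, 0, 0], [0, 0, 0], 85]
  ]
}}

```text
t: 7.5
tool_pos: [0.5124, 0.1608, 0.0823]
ee_rot: [0.619, 0.785, 0.0, 0.0]
contact_force: [-0.2, 0.1, -0.3]
grip_width: 0.994
finger_force: 0.0
```

{"name": "arm_command", "arguments": {
  "plan": [
    [[0, 0, 0.2], [0, 0, 0], 85],
    [[0, 0, 0.4], [0, 0, 0], 85],
    [[0, 0, 0.6], [0, 0, 0], 85],
    [[0, 0, 0.7], [0, 0, 0], 85],
    [[0, 0, 0.7], [0, 0, 0], 85],
    [[0, 0, 0.4], [0, 0, 0], 85],
    [[0, 0, 0], [0, 0, 0], 85],
    [[0, 0, 0], [0, 0, 0], 85]
  ]
}}

```text
t: 8.17
tool_pos: [0.5124, 0.1608, 0.2031]
ee_rot: [0.619, 0.785, 0.001, 0.001]
contact_force: [-0.5, 0.4, -0.5]
grip_width: 0.992
finger_force: 0.0
```

```bash
python3 f.py; python3 w.py w2
```

```text
[-0.06  0.16  0.05] [0.35 0.4  0.42] [ 3.000e-02 -4.465e+01 -2.207e+01  0.000e+00  1.000e-02  0.000e+00] [0.51220698 0.16078697 0.20180328] 0.0 0.9939145507284811 8.5667
0.88 [280.4 326.1  69.9  72.8]
0.78 [280.6 216.2  95.2 103.7]
[0.5123 0.1608 0.2023] [0.2103 0.3765 0.3186] [ 0.0835  0.3908  1.4027 -0.      1.3482 -0.1514] [ 0.6194  0.7851 -0.     -0.    ]
```

{"name": "arm_command", "arguments": {
  "plan": [
    [[0.1, -0.4, 0], [0, 0, 0], 85],
    [[0.2, -0.8, 0], [0, 0, 0], 85],
    [[0.2, -0.9, 0], [0, 0, 0], 85],
    [[0.2, -0.9, 0], [0, 0, 0], 85],
    [[0.1, -0.4, 0], [0, 0, 0], 85],
    [[0, 0, 0], [0, 0, 0], 85],
    [[0, 0, 0], [0, 0, 0], 85]
  ]
}}

```text
t: 9.4
tool_pos: [0.5443, 0.0243, 0.2022]
ee_rot: [0.62, 0.785, 0.0, -0.0]
contact_force: [-0.6, 0.4, 0.1]
grip_width: 0.995
finger_force: 0.0
```

```bash
python3 w.py w3
```

```text
lid [279.4863 349.7534] [ 0.5697 -0.0825] r 0.02831561304628849
lid [306.9667 248.0333] [0.5672 0.0131] r 0.015795258805155754
lid [280.7061  24.3262] [0.514  0.1566] r 0.03162165731191635
0.88 [280.6 219.2  89.3 106.2]
0.8 [281.4 319.6  77.8  86.9]
0.67 [280.2  42.  113.1  84. ]
[0.5441 0.0259 0.2024] [ 0.0283 -0.5376  0.1898] [-0.1699  0.4036  1.3811  0.0001  1.3569 -0.4064] [ 0.6188  0.7856  0.     -0.    ]
```

View pics/w3.png

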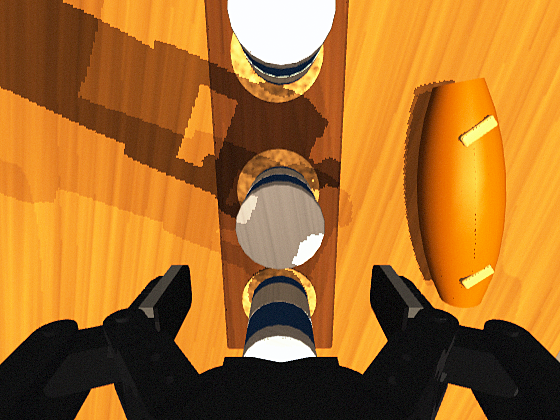

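The left tin stands on its spot, and the middle lid at (280,224) is centred between the fingers. Now I'll descend and grip.

{"name": "arm_command", "arguments": {
  "plan": [
    [[0, 0, -0.4], [0, 0, 0], 85],
    [[0, 0, -0.7], [0, 0, 0], 85],
    [[0, 0, -0.7], [0, 0, 0], 85],
    [[0, 0, -0.6], [0, 0, 0], 85],
    [[0, 0, -0.4], [0, 0, 0], 85],
    [[0, 0, -0.2], [0, 0, 0], 85],
    [[0, 0, 0], [0, 0, 0], 85],
    [[0, 0, 0], [0, 0, 0], 50]
  ]
}}

```text
t: 10.32
tool_pos: [0.5446, 0.0252, 0.0829]
ee_rot: [0.619, 0.785, 0.0, 0.0]
contact_force: [0.3, -0.1, 0.5]
grip_width: 0.88
finger_force: 0.0
```

{"name": "arm_command", "arguments": {
  "plan": [
    [[0, 0, 0], [0, 0, 0], 50],
    [[0, 0, 0], [0, 0, 0], 50],
    [[0, 0, 0], [0, 0, 0], 50],
    [[0, 0, 0], [0, 0, 0], 50],
    [[0, 0, 0], [0, 0, 0], 50],
    [[0, 0, 0], [0, 0, 0], 50],
    [[0, 0, 0], [0, 0, 0], 50],
    [[0, 0, 0], [0, 0, 0], 50]
  ]
}}

```text
t: 10.98
tool_pos: [0.545, 0.0248, 0.0838]
ee_rot: [0.619, 0.785, 0.001, 0.001]
contact_force: [0.5, 0.9, 7.1]
grip_width: 0.742
finger_force: 44.7
```

{"name": "arm_command", "arguments": {
  "plan": [
    [[0, 0, 0.1], [0, 0, 0], 50],
    [[0, 0, 0.2], [0, 0, 0], 50],
    [[0, 0, 0.2], [0, 0, 0], 50],
    [[0, 0, 0.2], [0, 0, 0], 50],
    [[0, 0, 0.2], [0, 0, 0], 50],
    [[0, 0, 0.1], [0, 0, 0], 50],
    [[0, 0, 0], [0, 0, 0], 50],
    [[0, 0, 0], [0, 0, 0], 50]
  ]
}}

```text
t: 11.65
tool_pos: [0.5443, 0.0248, 0.1225]
ee_rot: [0.619, 0.785, 0.0, 0.0]
contact_force: [-0.7, 0.9, -2.9]
grip_width: 0.74
finger_force: 44.5
```

{"name": "arm_command", "arguments": {
  "plan": [
    [[0, 0, 0], [0, 0, 0], 50],
    [[0, 0, 0], [0, 0, 0], 50],
    [[0, 0, 0], [0, 0, 0], 50],
    [[0, 0, 0], [0, 0, 0], 50]
  ]
}}

```text
t: 11.98
tool_pos: [0.5442, 0.0248, 0.1221]
ee_rot: [0.619, 0.785, -0.0, -0.0]
contact_force: [0.5, -0.3, -3.2]
grip_width: 0.74
finger_force: 44.5
```

```bash
python3 f.py
```

```text
[-0.15  0.19 -2.77] [0.23 0.29 0.76] [ -0.   -47.92 -19.86  -0.     0.    -0.  ] [0.54433474 0.02481915 0.12233106] 44.52200531959534 0.7426174124994936 12.3833
```

{"name": "arm_command", "arguments": {
  "plan": [
    [[0, 0, -0.15], [0, 0, 0], 50],
    [[0, 0, -0.2], [0, 0, 0], 50],
    [[0, 0, -0.2], [0, 0, 0], 50],
    [[0, 0, -0.2], [0, 0, 0], 50],
    [[0, 0, -0.1], [0, 0, 0], 50],
    [[0, 0, -0.08], [0, 0, 0], 50],
    [[0, 0, -0.05], [0, 0, 0], 50],
    [[0, 0, 0], [0, 0, 0], 50]
  ]
}}

```text
t: 13.05
tool_pos: [0.5442, 0.0248, 0.0838]
ee_rot: [0.619, 0.785, -0.0, 0.0]
contact_force: [-4.1, 0.4, 5.3]
grip_width: 0.739
finger_force: 44.8
```

Middle reads about 2.8 N against 5.2 N for the left. I'll release it and go on to the right tin.

{"name": "arm_command", "arguments": {
  "plan": [
    [[0, 0, -0.02], [0, 0, 0], 63],
    [[0, 0, 0], [0, 0, 0], 68],
    [[0, 0, 0], [0, 0, 0], 75],
    [[0, 0, 0], [0, 0, 0], 85],
    [[0, 0, 0], [0, 0, 0], 85],
    [[0, 0, 0], [0, 0, 0], 85],
    [[0, 0, 0], [0, 0, 0], 85],
    [[0, 0, 0], [0, 0, 0], 85]
  ]
}}

```text
t: 13.72
tool_pos: [0.5443, 0.0248, 0.0823]
ee_rot: [0.619, 0.785, -0.0, -0.0]
contact_force: [0.6, -0.2, 0.8]
grip_width: 0.999
finger_force: 0.0
```

{"name": "arm_command", "arguments": {
  "plan": [
    [[0, 0, 0.2], [0, 0, 0], 85],
    [[0, 0, 0.4], [0, 0, 0], 85],
    [[0, 0, 0.6], [0, 0, 0], 85],
    [[0, 0, 0.7], [0, 0, 0], 85],
    [[0, 0, 0.7], [0, 0, 0], 85],
    [[0, 0, 0.4], [0, 0, 0], 85],
    [[0, 0, 0], [0, 0, 0], 85],
    [[0, 0, 0], [0, 0, 0], 85]
  ]
}}

```text
t: 14.38
tool_pos: [0.5444, 0.0248, 0.2031]
ee_rot: [0.619, 0.785, 0.0, 0.001]
contact_force: [-0.6, 0.1, -0.5]
grip_width: 0.993
finger_force: 0.0
```

{"name": "arm_command", "arguments": {
  "plan": [
    [[0.1, -0.4, 0], [0, 0, 0], 85],
    [[0.2, -0.8, 0], [0, 0, 0], 85],
    [[0.2, -0.8, 0], [0, 0, 0], 85],
    [[0.2, -0.8, 0], [0, 0, 0], 85],
    [[0.1, -0.4, 0], [0, 0, 0], 85],
    [[0, 0, 0], [0, 0, 0], 85],
    [[0, 0, 0], [0, 0, 0], 85]
  ]
}}

```text
t: 14.97
tool_pos: [0.5759, -0.1032, 0.2012]
ee_rot: [0.62, 0.785, -0.0, -0.001]
contact_force: [-0.3, 0.4, -0.1]
grip_width: 0.995
finger_force: 0.0
```

```bash
python3 w.py w4
```

```text
lid [277.7161  31.2839] [0.5453 0.0232] r 0.032159578055143356
0.7 [279.1  48.2 110.8  96.4]
0.68 [276.4 209.9  92.  100.4]
[ 0.5761 -0.1019  0.2024] [ 0.9581  0.2997 -0.0454] [-0.3774  0.4721  1.2647  0.0002  1.405  -0.6138] [ 0.6188  0.7856  0.     -0.0001]
```

View pics/w4.png

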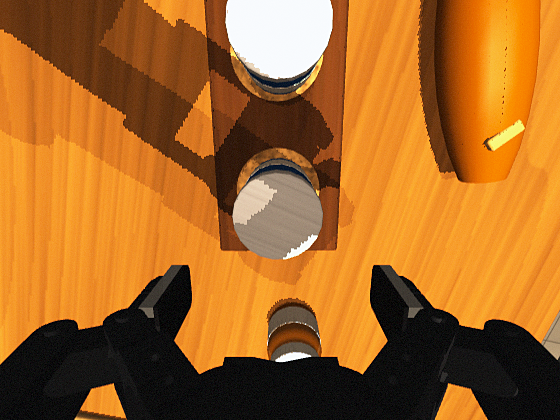

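The right lid is at (278,213), about 11 px (8 mm) towards the row from where the middle lid sat. I'll shift by that and descend.

{"name": "arm_command", "arguments": {
  "plan": [
    [[-0.07, 0.16, -0.2], [0, 0, 0], 85],
    [[0, 0, -0.5], [0, 0, 0], 85],
    [[0, 0, -0.7], [0, 0, 0], 85],
    [[0, 0, -0.7], [0, 0, 0], 85],
    [[0, 0, -0.5], [0, 0, 0], 85],
    [[0, 0, -0.4], [0, 0, 0], 85],
    [[0, 0, 0], [0, 0, 0], 85],
    [[0, 0, 0], [0, 0, 0], 50]
  ]
}}

```text
t: 15.88
tool_pos: [0.5731, -0.096, 0.0819]
ee_rot: [0.619, 0.785, -0.0, -0.001]
contact_force: [1.3, 0.4, -0.2]
grip_width: 0.879
finger_force: 0.0
```

{"name": "arm_command", "arguments": {
  "plan": [
    [[0, 0, 0], [0, 0, 0], 50],
    [[0, 0, 0], [0, 0, 0], 50],
    [[0, 0, 0], [0, 0, 0], 50],
    [[0, 0, 0], [0, 0, 0], 50],
    [[0, 0, 0], [0, 0, 0], 50],
    [[0, 0, 0], [0, 0, 0], 50],
    [[0, 0, 0], [0, 0, 0], 50],
    [[0, 0, 0], [0, 0, 0], 50]
  ]
}}

```text
t: 16.55
tool_pos: [0.574, -0.0968, 0.0835]
ee_rot: [0.619, 0.785, 0.0, 0.001]
contact_force: [0.5, 1.8, 6.0]
grip_width: 0.74
finger_force: 44.3
```

{"name": "arm_command", "arguments": {
  "plan": [
    [[0, 0, 0.1], [0, 0, 0], 50],
    [[0, 0, 0.2], [0, 0, 0], 50],
    [[0, 0, 0.2], [0, 0, 0], 50],
    [[0, 0, 0.2], [0, 0, 0], 50],
    [[0, 0, 0.2], [0, 0, 0], 50],
    [[0, 0, 0.1], [0, 0, 0], 50],
    [[0, 0, 0], [0, 0, 0], 50],
    [[0, 0, 0], [0, 0, 0], 50]
  ]
}}

```text
t: 17.22
tool_pos: [0.5735, -0.0968, 0.1224]
ee_rot: [0.619, 0.785, 0.0, 0.0]
contact_force: [0.0, 0.1, -2.3]
grip_width: 0.74
finger_force: 44.1
```

```bash
python3 f.py
```

```text
[-0.16 -0.14 -1.58] [0.4  0.57 0.41] [ 1.000e-02 -5.126e+01 -2.046e+01  0.000e+00  0.000e+00  0.000e+00] [ 0.57348227 -0.09676104  0.12211083] 44.1373747587204 0.7399891399486958 17.6167
```

Right reads about 1.6 N, so the left tin is the heaviest. I'll set this one down and go back to the left.

{"name": "arm_command", "arguments": {
  "plan": [
    [[0, 0, -0.15], [0, 0, 0], 50],
    [[0, 0, -0.2], [0, 0, 0], 50],
    [[0, 0, -0.2], [0, 0, 0], 50],
    [[0, 0, -0.2], [0, 0, 0], 50],
    [[0, 0, -0.1], [0, 0, 0], 50],
    [[0, 0, -0.08], [0, 0, 0], 50],
    [[0, 0, -0.05], [0, 0, 0], 50],
    [[0, 0, 0], [0, 0, 0], 50]
  ]
}}

```text
t: 18.28
tool_pos: [0.5735, -0.0968, 0.0835]
ee_rot: [0.619, 0.785, 0.0, 0.0]
contact_force: [-2.2, 1.4, 2.4]
grip_width: 0.743
finger_force: 44.2
```

{"name": "arm_command", "arguments": {
  "plan": [
    [[0, 0, -0.02], [0, 0, 0], 63],
    [[0, 0, 0], [0, 0, 0], 68],
    [[0, 0, 0], [0, 0, 0], 75],
    [[0, 0, 0], [0, 0, 0], 85],
    [[0, 0, 0], [0, 0, 0], 85],
    [[0, 0, 0], [0, 0, 0], 85],
    [[0, 0, 0], [0, 0, 0], 85],
    [[0, 0, 0], [0, 0, 0], 85]
  ]
}}

```text
t: 18.95
tool_pos: [0.5735, -0.0968, 0.0823]
ee_rot: [0.619, 0.785, -0.0, -0.0]
contact_force: [-0.8, -0.2, 0.6]
grip_width: 0.991
finger_force: 0.0
```

{"name": "arm_command", "arguments": {
  "plan": [
    [[0, 0, 0.2], [0, 0, 0], 85],
    [[0, 0, 0.4], [0, 0, 0], 85],
    [[0, 0, 0.6], [0, 0, 0], 85],
    [[0, 0, 0.7], [0, 0, 0], 85],
    [[0, 0, 0.7], [0, 0, 0], 85],
    [[0, 0, 0.4], [0, 0, 0], 85],
    [[0, 0, 0], [0, 0, 0], 85],
    [[0, 0, 0], [0, 0, 0], 85]
  ]
}}

```text
t: 19.62
tool_pos: [0.5736, -0.0968, 0.2032]
ee_rot: [0.619, 0.785, 0.0, 0.001]
contact_force: [-0.2, -0.5, -0.3]
grip_width: 0.997
finger_force: 0.0
```

{"name": "arm_command", "arguments": {
  "plan": [
    [[-0.1, 0.44, 0], [0, 0, 0], 85],
    [[-0.22, 0.9, 0], [0, 0, 0], 85],
    [[-0.22, 0.9, 0], [0, 0, 0], 85],
    [[-0.22, 0.95, 0], [0, 0, 0], 85],
    [[-0.22, 0.95, 0], [0, 0, 0], 85],
    [[-0.22, 0.9, 0], [0, 0, 0], 85],
    [[-0.22, 0.9, 0], [0, 0, 0], 85],
    [[-0.11, 0.5, 0], [0, 0, 0], 85]
  ]
}}

```text
t: 20.28
tool_pos: [0.5103, 0.1639, 0.2011]
ee_rot: [0.619, 0.786, -0.001, -0.001]
contact_force: [0.1, -0.1, 0.6]
grip_width: 1.0
finger_force: 0.0
```

{"name": "arm_command", "arguments": {
  "plan": [
    [[0, 0, 0], [0, 0, 0], 85],
    [[0, 0, 0], [0, 0, 0], 85]
  ]
}}

```text
t: 20.45
tool_pos: [0.5117, 0.1614, 0.2013]
ee_rot: [0.619, 0.786, -0.001, -0.001]
contact_force: [0.3, -0.2, -0.5]
grip_width: 0.993
finger_force: 0.0
```

```bash
python3 w.py w5
```

```text
0.73 [280.8 326.   68.4  74.6]
0.6 [281.2 219.5  95.8 106.7]
0.46 [276.9 246.8 126.3 221.4]
[0.5126 0.1597 0.202 ] [0.6473 0.2099 0.6179] [ 0.0815  0.3911  1.4029 -0.0002  1.3481 -0.1517] [ 0.62    0.7846 -0.0003 -0.0001]
```

View pics/w5.png

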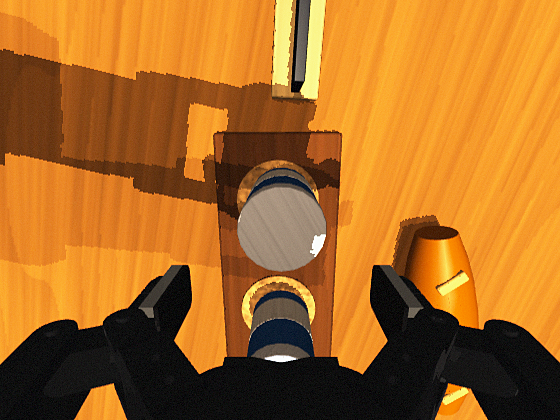

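The left lid at (282,227) is centred and the middle tin stands at (281,325). I'll descend, grip and lift.

{"name": "arm_command", "arguments": {
  "plan": [
    [[0, 0, -0.4], [0, 0, 0], 85],
    [[0, 0, -0.7], [0, 0, 0], 85],
    [[0, 0, -0.7], [0, 0, 0], 85],
    [[0, 0, -0.6], [0, 0, 0], 85],
    [[0, 0, -0.4], [0, 0, 0], 85],
    [[0, 0, -0.2], [0, 0, 0], 85],
    [[0, 0, 0], [0, 0, 0], 85],
    [[0, 0, 0], [0, 0, 0], 50]
  ]
}}

```text
t: 21.37
tool_pos: [0.5128, 0.1604, 0.0828]
ee_rot: [0.62, 0.785, 0.0, 0.0]
contact_force: [-0.3, -0.3, 0.3]
grip_width: 0.878
finger_force: 0.0
```

{"name": "arm_command", "arguments": {
  "plan": [
    [[0, 0, 0], [0, 0, 0], 50],
    [[0, 0, 0], [0, 0, 0], 50],
    [[0, 0, 0], [0, 0, 0], 50],
    [[0, 0, 0], [0, 0, 0], 50],
    [[0, 0, 0], [0, 0, 0], 50],
    [[0, 0, 0], [0, 0, 0], 50],
    [[0, 0, 0], [0, 0, 0], 50],
    [[0, 0, 0], [0, 0, 0], 50]
  ]
}}

```text
t: 22.03
tool_pos: [0.5129, 0.1607, 0.0835]
ee_rot: [0.619, 0.785, 0.001, 0.001]
contact_force: [-1.1, -2.6, 6.6]
grip_width: 0.74
finger_force: 44.7
```

{"name": "arm_command", "arguments": {
  "plan": [
    [[0, 0, 0.1], [0, 0, 0], 50],
    [[0, 0, 0.3], [0, 0, 0], 50],
    [[0, 0, 0.5], [0, 0, 0], 50],
    [[0, 0, 0.6], [0, 0, 0], 50],
    [[0, 0, 0.6], [0, 0, 0], 50],
    [[0, 0, 0.6], [0, 0, 0], 50],
    [[0, 0, 0.6], [0, 0, 0], 50],
    [[0, 0, 0.5], [0, 0, 0], 50]
  ]
}}

```text
t: 22.7
tool_pos: [0.512, 0.1609, 0.2359]
ee_rot: [0.619, 0.785, 0.0, -0.0]
contact_force: [-0.8, 0.1, -5.7]
grip_width: 0.739
finger_force: 45.6
```

{"name": "arm_command", "arguments": {
  "plan": [
    [[0, 0, 0.3], [0, 0, 0], 50],
    [[0, 0, 0.1], [0, 0, 0], 50],
    [[0, 0, 0], [0, 0, 0], 50],
    [[0, 0, 0], [0, 0, 0], 50],
    [[0, 0, 0], [0, 0, 0], 50],
    [[0, 0, 0], [0, 0, 0], 50],
    [[0, 0, 0], [0, 0, 0], 50],
    [[0, 0, 0], [0, 0, 0], 50]
  ]
}}

```text
t: 23.37
tool_pos: [0.5122, 0.1608, 0.2498]
ee_rot: [0.619, 0.785, -0.0, -0.0]
contact_force: [-0.7, 0.4, -4.2]
grip_width: 0.739
finger_force: 45.6
```

```bash
python3 f.py
python3 - <<'E'
from h import *
c=arm.capture("scene"); b=cv2.resize(c["image"][60:300,170:450],None,fx=2.5,fy=2.5); cv2.imwrite("pics/end.png",b[:,:,::-1])
E
```

```text
[ 0.15  0.13 -5.14] [0.61 0.55 0.55] [ -0.   -45.86 -24.85  -0.     0.    -0.  ] [0.51233224 0.16079648 0.25032919] 45.638859272003174 0.7409842590443921 23.7667
```

View pics/end.png

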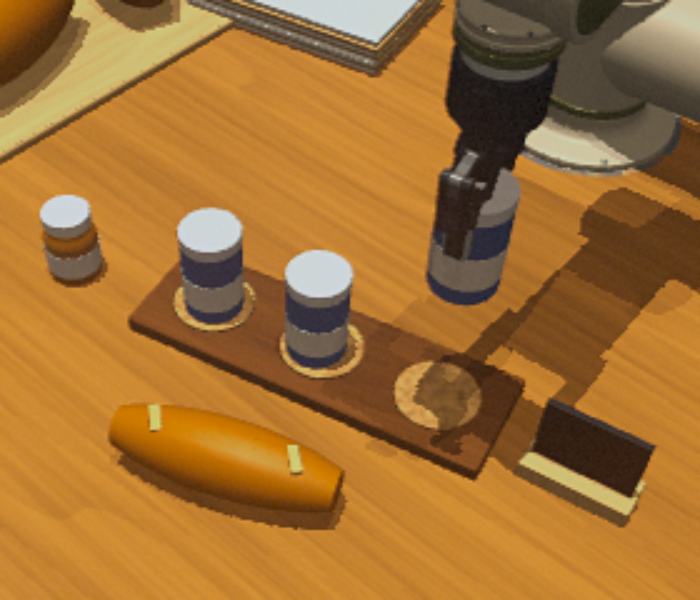

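The left tin is held upright with its underside at about 0.187 m. The other two stand on their spots, at crop (213,300) and (320,345), and the bystanders look untouched.

```bash
python3 -c "
from rig import arm
print(arm.sign_off())"
```

```text
the job is handed in; nothing more can be done
None
```

I weighed all three tins from left to right and handed the job in (no verdict was returned) with the heaviest, the left one (about 5.2 N, against 2.8 N middle and 1.6 N right), held upright with its underside about 19 cm above the counter and the other two on their spots.

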